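# Wind the sample lift up to its pointer

### The arm

A 6-joint arm with a two-finger parallel gripper is mounted at the origin on a cart in front of the work surface, level with it; the furniture and walls round the work are solid. World frame = base frame: x ahead of the robot, y to its left, z up, the work surface at z = 0. Lengths are in mm, angles in rad, forces in N, time in s.
With the tool pointing down it reaches from about 300 to 825 mm from the base axis. Payload 5.4 kg.
Tool frame: the origin (TCP) lies on the centre line of the jaws, within the pads' length; the fingertips stand 25 mm ahead of it and the grasp point (between the pads) lies 6 mm ahead of it; z points along the fingers, x is the direction in which the jaws open and shut, and the axes are right-handed (so a half turn about z gives the same grasp; the last joint's range is limited). The gripper opens to 92 mm and grips with 3 to 60 N. Pads are 20 mm wide; open, the fingers measure 128 mm over their backs; the gripper's body (75 mm by 189 mm) begins 69 mm behind the grasp point.
Start: joints at [1.003, 0.158, 1.597, -0, 1.386, -0.21], TCP at [201.382, 538.564, 239.601] pointing down, gripper open.
Joint ranges: [-2.91, 2.91], [-0.94, 2.29], [0.18, 2.7], [-1.29, 4.43], [0.17, 2.64], [-3, 3]. Speed limits (rad/s): [2.57, 2.57, 3.14, 3.14, 3.14, 3.14].

### API

Orientations are given as a unit quaternion [x, y, z, w].
In Python, from workcell import manip, kinematics, cams, job, sensors gives the robot as it stands. Calls block until the motion is done:
- manip.goto(position, orientation): joint-space move of the TCP to a pose.
- manip.line_to(position, velocity=150, rotation=None): straight line of the TCP; rotation=None keeps the orientation; velocity is the mean speed in mm/s.
- manip.move_j(angles): joint-space move.
- manip.gripper_open() and manip.grasp(grasp_force=None): open the fingers fully, or close them until they stop; grasp_force is the grip in N (None keeps the last).
- manip.sleep(seconds).
- kinematics.ik(position, orientation): joint angles nearest the present ones, or None.
- cams.snapshot(name): name is "scene" or "top" or "wrist"; returns (picture, depth): 420x560x3 uint8, red, green, blue; 420x560 float32, mm along the optical axis (not along the pixel's ray), 0 where there is no reading.
- cams.get_calibration(name): a dict with "mtx" (3x3 intrinsics, pixels), "view" (4x4, takes a point from world to camera coordinates). Camera axes: x right, y down, z forward; pixel columns grow to the right and rows downward; lengths in mm; the calibration is good to about 2 mm. A picture is of the moment at which its call begins: read the wrist's pose just before it. get_calibration takes no time and is no camera call; for the wrist camera it gives the pose at the moment of the call.
A pose or a line that the arm cannot do raises manip.Unreachable and nothing moves.
- job.sign_off(): hands the job in, once; it reports no verdict.
Readings, each from a call of its own:
- sensors.get_time(): time.
- sensors.get_joint_pos(): joint angles.
- sensors.get_joint_vel(): joint speeds.
- sensors.get_tau(): joint torques, N m.
- sensors.get_eef_pos(): TCP position.
- sensors.get_tool_rot(): TCP orientation.
- sensors.get_contact_force(): force on the tool from outside, world axes, zero at the start.
- sensors.get_wrist_torque(): the same for the moment, N m.
- sensors.get_gripper_width(): opening from 0.0 (shut) to 1.0 (fully open).
Only numpy, scipy, OpenCV 4.12 (cv2) and the standard library are available. Lean on these libraries where they do the work, as an engineer would, in place of code of your own. Each camera call takes 0.05 s, during which the arm holds its last target. There are 200 camera calls.

### The job

Fit the loose crank fully onto the square slanting shaft of the sample lift and, with it, wind the platform up until its top is level with the tip of the red pointer, so that the sample jar stands at reading height. Leave the crank on the shaft and the jar standing upright on the platform, and do not move the pointer or disturb the other things on the table.

Things in the scene. Friction and masses are not known exactly. Their poses are not given: they have to be found in the camera images.
- crank: Loose crank: dark square hub 28 x 28 wide, 50 high; flat steel arm 10 thick, 18 wide; black round handle sleeve on the arm's other end. Lies on the table, hub and sleeve upward, left or right of the lift. Origin: middle of the socket's mouth in the hub's underside; z up along the hub, x along the arm from hub to sleeve. Square socket 19 x 19, 34 deep, open below. About 0.19 kg.
- crank_hub (a point): Point to grasp on the crank's hub: on its axis, 37 above the underside (crank) and 13 below the hub's top. Axes as crank: the hub's four faces are square to x and y; gripped across y, the fingers stay clear of arm and sleeve. The sleeve's weight can tip the hub in a weak grip: hold it firmly.
- crank_grip (a point): Point to grasp on the crank's black handle sleeve: 60 from crank_hub along the arm, 1 lower; axes as crank_hub. The sleeve is 20 across, from 24 below to 20 above this point, and spins freely on its pin, so a hand holding it can carry it round without turning itself. A crank held by the sleeve alone swings about it.
- shaft_seat (a point): Foot of the lift's drive shaft, on its axis, on a round collar (30 across), on the robot's side of the lift. z points out along the shaft, which leans 26 degrees from vertical towards the robot and its left; x up the slope towards the mast, y level. A hub pushed fully on rests on the collar (crank_hub then 37 along z). This frame is fixed and does NOT show how far the square shaft is turned.
- shaft_tip (a point): End of the same shaft, on its axis, 32 out from shaft_seat (same axes). The shaft is a steel square 16 x 16 for 24 from the collar, then a round taper 8 long, 9 across at the tip. The square's turn differs every time: set the socket on the taper and turn the crank about the shaft under a few newtons until it drops over the square. It fits every 90 degrees, with 12 degrees of play each way.
- lift: Moving platform of the sample lift. One clockwise turn of the shaft, seen looking down on the shaft's end, raises it 16 mm; anticlockwise lowers it. Winding takes about 0.25 N m (4 N at the sleeve), the screw stays where it is left, and the platform cannot be pushed up by hand. The crank's full circle is free of obstacles. Origin: 60 below the middle of the platform's top; z up.
- stage_mark (a point): Middle of the left edge, at the top, of the platform (aluminium plate 100 x 100, a black line along this edge). Its z is the height of the platform's top, which is 60 to 64 above the table at the start.
- pointer_tip (a point): Tip of the red pointer on the lift's left side, beside stage_mark, clamped to the mast at the set height: 84 to 100 above the table, different every time. z up.
- jar_centre (a point): Sample jar with blue lid standing on the platform under the white reader head; 60 across, 75 high; the point is half-way up. The head (125 x 60 x 45, underside about 220 above the table) is fixed over the platform and reaches forward from the mast to 30 in front of the platform's middle; mast and head rise to 280, so pass high above or in front.
- petri_1: Bystander: shallow clear dish, 90 across, 15 high; origin at the centre of its underside.
- beaker: Bystander: clear plastic beaker, 68 across, 89 high; origin at the centre of its underside.
- label_roll: Bystander: white roll of labels, 68 across, 38 high; origin at the centre of its underside.
- scraper: Bystander: bench scraper with wooden grip, 96x115x16; origin at the centre of its underside.
- timer: Bystander: white timer with buttons, 66x62x20; origin at the centre of its underside.
- marker_3: Bystander: white marker pen with red cap, 126x50x17; origin at the centre of its underside.

How it is judged:
By the outcome, as a careful person would: the job done as asked, in the order asked, and still so for the second after the job is handed in, with the robot touching nothing.
It also fails if it takes over 72 s, if anything falls off the work surface, if the arm or the gripper's body presses on something with over 40 N, if the wrist force passes 120 N, or if a joint passes its speed limit or range.

## Working session

There is one attempt and no reset: what is moved stays moved. The work goes in short steps, each a Python script; the robot and the scene stay as the last script left them, time stands still between calls to the robot, and variables do not carry over. Pictures are saved under pics/ and viewed, about 8 in all and at most 12, crops included, and the job is handed in when it is done.

```bash
mkdir -p pics; ls
python3 - <<'E'
from workcell import manip, kinematics, cams, job, sensors
import cv2,numpy as np
for n in ("scene","top"):
    p,d=cams.snapshot(n); c=cams.get_calibration(n)
    np.savez(f"{n}.npz",p=p,d=d,mtx=c["mtx"],view=c["view"])
    cv2.imwrite(f"pics/{n}.png",p[:,:,::-1])
    print(n,np.round(c["mtx"],1).tolist(),np.round(c["view"],3).tolist())
print(sensors.get_time(),sensors.get_tool_rot(),sensors.get_contact_force())
E
```

```text
pics
scene [[473.2, 0.0, 281.8], [0.0, 473.2, 211.7], [0.0, 0.0, 1.0]] [[0.694, -0.72, -0.005, -406.34], [-0.303, -0.286, -0.909, 284.511], [0.653, 0.633, -0.417, 1075.299], [0.0, 0.0, 0.0, 1.0]]
top [[544.5, 0.0, 270.5], [0.0, 544.5, 210.7], [0.0, 0.0, 1.0]] [[0.011, -1.0, 0.015, -59.076], [-0.992, -0.013, -0.123, 589.211], [0.123, -0.013, -0.992, 1733.845], [0.0, 0.0, 0.0, 1.0]]
0.1 [ 8.21647962e-01  5.69994693e-01 -7.53807742e-04  3.29450497e-04] [ 0.16963742 -0.55587306 -0.08958148]
```

View pics/scene.png

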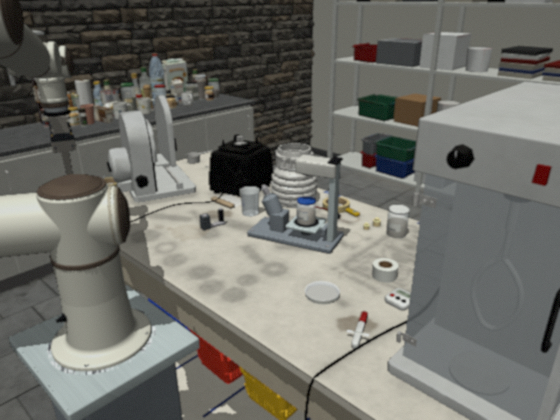

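View pics/top.png

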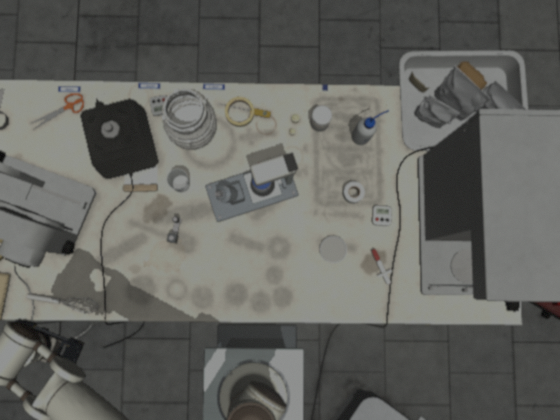

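Top view: crank at about (174,228), lift base around (250,192), with its shaft block at (230,188) and the jar at (263,187). Now close views with the wrist camera.

```bash
cat > h.py <<'E'
from workcell import manip, kinematics, cams, job, sensors
import cv2,numpy as np
from scipy.spatial.transform import Rotation as R
def ray(c,u,v):
    M=np.linalg.inv(c["view"]); d=M[:3,:3]@np.linalg.solve(c["mtx"],[u,v,1.]); return M[:3,3],d
def atz(c,u,v,z):
    o,d=ray(c,u,v); return o+d*(z-o[2])/d[2]
def cloud(c,d):
    v,u=np.indices(d.shape); M=np.linalg.inv(c["view"])
    P=np.stack([u,v,np.ones_like(u)],-1)@np.linalg.inv(c["mtx"]).T*d[...,None]
    return P@M[:3,:3].T+M[:3,3]
def snap(name,f):
    c=cams.get_calibration(name); p,d=cams.snapshot(name)
    np.savez(f+".npz",p=p,d=d,mtx=c["mtx"],view=c["view"]); cv2.imwrite(f"pics/{f}.png",p[:,:,::-1]); return c,p,d
def down(yaw): # tool pointing down, tool x at yaw
    return R.from_matrix(np.array([[np.cos(yaw),np.sin(yaw),0],[np.sin(yaw),-np.cos(yaw),0],[0,0,-1]])).as_quat()
E
python3 - <<'E'
from h import *
c=np.load("top.npz"); C=cloud(c,c["d"])
for n,(u,v) in dict(hub=(172,237),mid=(174,228),grip=(177,218),base=(235,205),shaft=(225,187),jar=(263,187),head=(265,160),mast=(291,163),beaker=(179,178),roll=(353,190)).items():
    print(n,C[v,u].round(), atz(c,u,v,20).round())
c=cams.get_calibration("wrist")
M=np.linalg.inv(c["view"]);q=R.from_quat(sensors.get_tool_rot()).as_matrix();t=sensors.get_eef_pos()
print("cam in tool",(q.T@(M[:3,3]-t)).round(1)); print((q.T@M[:3,:3]).round(3)); print(c["mtx"].round(1).tolist())
print(q.round(2))
E
```

```text
hub [500. 263.  45.] [502. 268.  20.]
mid [532. 264.   8.] [531. 262.  20.]
grip [561. 248.  53.] [564. 253.  20.]
base [610.  65.  15.] [609.  65.  20.]
shaft [650.  91. 133.] [669.  99.  20.]
jar [652. -27. 132.] [671. -27.  20.]
head [708. -32. 265.] [761. -32.  20.]
mast [ 698. -106.  275.] [ 753. -118.   20.]
beaker [701. 254.  -1.] [697. 251.  20.]
roll [ 667. -327.    4.] [ 664. -324.   20.]
cam in tool [   0.4  -78.7 -144.7]
[[ 1.    -0.001 -0.001]
 [ 0.001  0.962  0.274]
 [ 0.001 -0.274  0.962]]
[[299.0, 0.0, 282.1], [0.0, 299.0, 212.4], [0.0, 0.0, 1.0]]
[[ 0.35  0.94 -0.  ]
 [ 0.94 -0.35 -0.  ]
 [-0.   -0.   -1.  ]]
```

Run:
```python
from h import *
q=down(np.pi/2)  # tool x=+y, tool y=+x
manip.goto([520,255,200],q); c,p,d=snap("wrist","w1")
manip.goto([580,70,290],q); c2,p2,d2=snap("wrist","w2")
cv2.imwrite("pics/w12.png",np.vstack([p[60:360],p2[:]])[:600+120,:,::-1][:, :])
cv2.imwrite("pics/w1c.png",cv2.resize(p[100:330,130:430],None,fx=2,fy=2,interpolation=3)[:,:,::-1])
print(sensors.get_time(),sensors.get_eef_pos())
```

```text
2.6417 [579.19556118  71.60125799 288.80952536]
```

View pics/w1c.png

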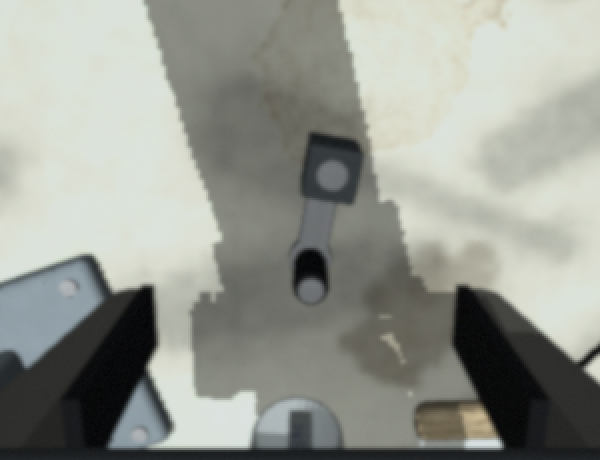

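View pics/w2.png

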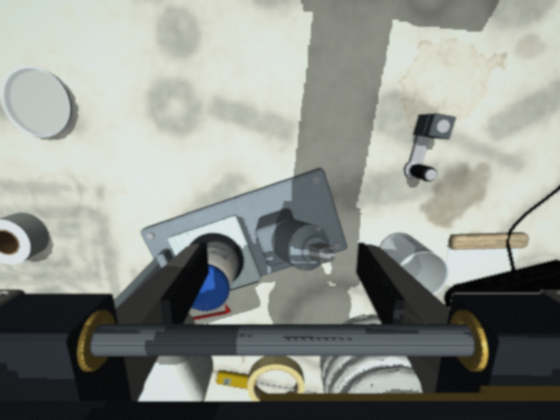

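w1: hub at crop (331,175) → full (295,187), sleeve top at (285,245). w2: shaft at about (318,253), pointing down-right, and red pointer at (213,313) beyond the jar. Now numbers from depth.

Run:
```python
from h import *
c=np.load("w1.npz"); C=cloud(c,c["d"])
w=C[170:260,260:330].reshape(-1,3)
print("table",C[200,340],C[150,250])
H=w[(w[:,2]>44)&(w[:,2]<54)]
print("hist",np.histogram(w[:,2],bins=range(-5,70,5)))
hub=H[H[:,0]<H[:,0].mean()]; 
from scipy.cluster.vq import kmeans2
cen,l=kmeans2(w[w[:,2]>43][:,:2],2,minit='++',seed=1)
print(cen)
top=w[w[:,2]>43]
for k in (0,1):
    t=top[l==k]; print(len(t),t.mean(0),cv2.minAreaRect(t[:,:2].astype(np.float32)))
print("direct", atz(c,295.5,187.5,50), atz(c,285.5,245,56))
c=np.load("w2.npz"); C=cloud(c,c["d"])
reg=C[195:285,250:345].reshape(-1,3)
for lo in range(0,150,8):
    s=reg[(reg[:,2]>lo)&(reg[:,2]<=lo+8)]
    if len(s): print(lo,len(s),s.mean(0).round(1),s.min(0).round(),s.max(0).round())
p=cv2.resize(c["p"][150:330,130:360],None,fx=3.4,fy=3.2,interpolation=3)[:,:,::-1]; cv2.imwrite("pics/w2c.png",p)
```

```text
table [524.01953012 324.80317415   0.90573153] [4.66036250e+02 2.20093237e+02 3.32440162e-01]
hist (array([ 357, 4173,  364,   97,   27,   34,   39,   44,   41,   47,  509,
        356,  188,    1]), array([-5,  0,  5, 10, 15, 20, 25, 30, 35, 40, 45, 50, 55, 60, 65]))
[[555.35803694 259.78077031]
 [496.64386589 269.85706464]]
304 [555.35803694 259.78077031  54.98106425] ((557.4561767578125, 259.39349365234375), (18.075807571411133, 18.502613067626953), 66.70807647705078)
794 [496.64386589 269.85706464  58.21544152] ((478.016357421875, 270.7620544433594), (30.069974899291992, 73.2873764038086), 88.98780059814453)
direct [499.30783273 269.79260643  50.        ] [558.6609939  259.88497125  56.        ]
0 1549 [710.4 122.2   1.1] [597.  23.   0.] [745. 172.   4.]
8 16 [622.2 152.5  15.2] [596. 143.  14.] [657. 164.  16.]
16 3107 [632.   90.6  19.5] [593.  24.  16.] [720. 165.  24.]
24 51 [617.5  62.4  28. ] [611.  38.  24.] [627.  88.  32.]
32 56 [616.9  63.3  36.1] [611.  38.  32.] [627.  87.  40.]
40 56 [617.2  61.6  44. ] [611.  39.  40.] [626.  85.  48.]
48 74 [628.2  56.7  52.4] [611.  28.  48.] [701.  85.  56.]
56 301 [676.   38.6  59.7] [611.  27.  56.] [711.  85.  64.]
64 63 [616.9  62.6  68.2] [611.  38.  64.] [626.  86.  72.]
72 354 [637.2  55.4  78.1] [611.  39.  72.] [675.  88.  80.]
80 387 [641.5  58.7  81.6] [611.  42.  80.] [672.  92.  88.]
88 129 [626.6  70.2  92.2] [609.  61.  88.] [659.  96.  96.]
96 131 [625.3  73.3 100.2] [608.  63.  96.] [656.  99. 104.]
104 200 [622.1  89.  108.4] [606.  67. 104.] [657. 127. 112.]
112 324 [619.5  95.9 116.1] [606.  71. 112.] [657. 124. 120.]
120 451 [625.5  94.3 124.4] [608.  74. 120.] [658. 120. 128.]
128 614 [632.6  93.  131.1] [616.  78. 128.] [654. 117. 136.]
136 102 [626.5 106.7 139.9] [619.  95. 136.] [638. 121. 144.]
144 114 [624.3 111.9 148.4] [619. 106. 144.] [637. 124. 152.]
```

View pics/w2c.png

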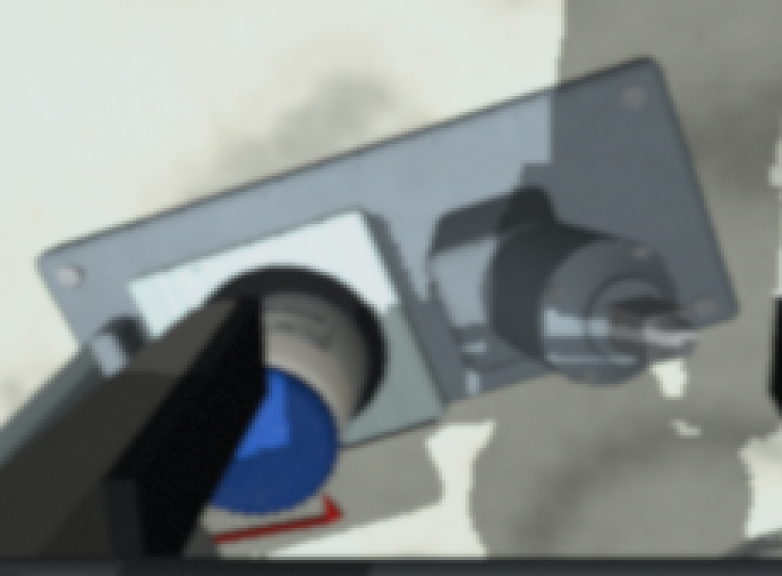

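Run:
```python
from h import *
c=np.load("w2.npz")
b=[atz(c,130+x/3.4,150+y/3.2,20) for x,y in ((68,275),(632,95),(705,305))]
print(np.round(b,1)); d=b[1]-b[0]; d/=np.linalg.norm(d); print("dir",d, np.degrees(np.arctan2(d[1],d[0])))
a=np.array([d[0]*np.sin(np.radians(26)),d[1]*np.sin(np.radians(26)),np.cos(np.radians(26))])
np.save("a.npy",a)
tip=np.array([625,112,148.])
C=np.array([[1,0,0],[0,.962,.274],[0,-.274,.962]]) # cam axes in tool
best=None
for th in np.radians(range(0,360,15)):
    x0=np.cross([1,0,0],a); x0/=np.linalg.norm(x0); y0=np.cross(-a,x0)
    x=x0*np.cos(th)+y0*np.sin(th); y=np.cross(-a,x)
    Rc=np.c_[x,y,-a]; Rt=Rc@C.T
    cam=tip+240*a; t=cam-Rt@np.array([.4,-78.7,-144.7])
    q=kinematics.ik(t,R.from_matrix(Rt).as_quat())
    if q is not None:
        j=np.abs(np.array(q)-sensors.get_joint_pos()).max(); print(int(np.degrees(th)),t.round(),j.round(2),Rt[:,1].round(2))
        if th<0.01 or best is None: best=(t,R.from_matrix(Rt).as_quat())
        if abs(np.degrees(th)-0)<1: best=(t,R.from_matrix(Rt).as_quat())
np.savez("view.npz",t=best[0],q=best[1])
```

```text
[[ 654.6 -122.4   20. ]
 [ 571.2  119.1   20. ]
 [ 669.5  154.    20. ]]
dir [-0.32638547  0.94523676  0.        ] 109.04953419953489
0 [578. 143. 214.] 3.7 [-0.91 -0.17 -0.37]
14 [579. 152. 211.] 4.04 [-0.88  0.06 -0.47]
29 [583. 160. 207.] 4.36 [-0.79  0.27 -0.56]
45 [589. 167. 205.] 4.64 [-0.63  0.46 -0.62]
75 [605. 176. 203.] 1.16 [-0.21  0.72 -0.67]
90 [614. 178. 204.] 0.94 [ 0.04  0.76 -0.65]
105 [623. 177. 206.] 0.73 [ 0.29  0.75 -0.6 ]
119 [632. 174. 209.] 0.63 [ 0.52  0.67 -0.53]
135 [639. 169. 212.] 0.57 [ 0.71  0.54 -0.44]
150 [645. 163. 216.] 0.51 [ 0.86  0.37 -0.34]
165 [648. 155. 220.] 0.49 [ 0.96  0.17 -0.23]
180 [649. 147. 224.] 0.46 [ 0.99 -0.06 -0.12]
195 [648. 138. 228.] 0.56 [ 0.96 -0.28 -0.02]
210 [644. 130. 231.] 0.78 [ 0.86 -0.5   0.06]
225 [639. 123. 233.] 1.0 [ 0.71 -0.69  0.13]
239 [631. 117. 235.] 1.23 [ 0.52 -0.84  0.17]
255 [623. 114. 235.] 1.47 [ 0.29 -0.94  0.18]
270 [613. 112. 234.] 1.71 [ 0.04 -0.99  0.16]
285 [604. 113. 232.] 1.98 [-0.21 -0.97  0.11]
300 [595. 116. 230.] 2.28 [-0.44 -0.9   0.04]
315 [588. 120. 226.] 2.6 [-0.63 -0.77 -0.05]
330 [583. 127. 223.] 2.96 [-0.79 -0.6  -0.15]
345 [579. 135. 218.] 3.33 [-0.88 -0.4  -0.26]
```

Run:
```python
from h import *
dr=np.radians(109.2); s,co=np.sin(np.radians(26)),np.cos(np.radians(26))
a=np.array([np.cos(dr)*s,np.sin(dr)*s,co]); np.save("a.npy",a)
tip=np.array([625,112,148.])
C=np.array([[1,0,0],[0,.962,.274],[0,-.274,.962]])
x0=np.cross([1,0,0],a); x0/=np.linalg.norm(x0); y0=np.cross(-a,x0); th=np.radians(165)
x=x0*np.cos(th)+y0*np.sin(th); Rc=np.c_[x,np.cross(-a,x),-a]; Rt=Rc@C.T
t=tip+240*a-Rt@np.array([.4,-78.7,-144.7])
manip.goto(t,R.from_matrix(Rt).as_quat()); c,p,d=snap("wrist","w3"); print(sensors.get_time())
cv2.imwrite("pics/w3c.png",np.hstack([cv2.resize(p[90:330,160:400],(600,600),interpolation=3)])[:,:,::-1])
P=cloud(c,d)
uv=c["mtx"]@(c["view"]@np.r_[tip,1])[:3]; print("tip px",uv[:2]/uv[2])
```

```text
3.3167
tip px [278.0602358  212.12649603]
```

View pics/w3c.png

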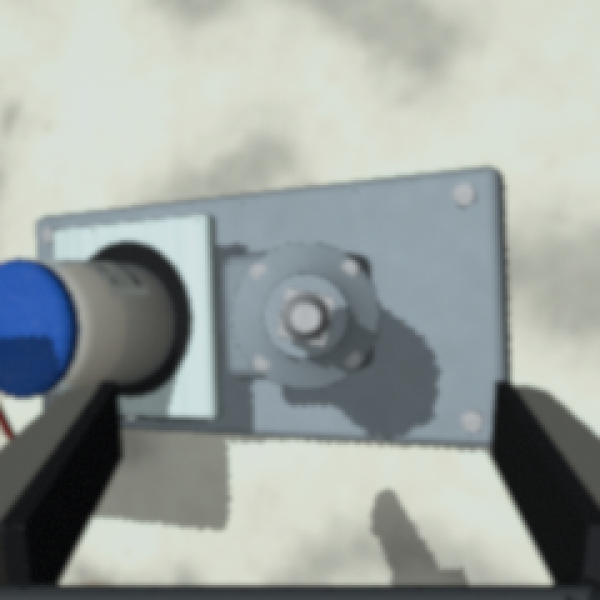

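w3: looking down the shaft, tip at crop (306,315) → full pixel (282.4,216), concentric with collar and flange, so the axis direction is right. Zoom on the square and get the tip's depth.

Run:
```python
from h import *
c=np.load("w3.npz"); p=c["p"]; d=c["d"]; a=np.load("a.npy")
print(d[196:238:3,262:304:3].round().astype(int))
M=np.linalg.inv(c["view"]); print("optical axis vs -a",M[:3,2],a)
z=np.median(d[214:219,280:285]); o,r=ray(c,282.4,216); tip=o+r*z; print("tip",z,tip, "seat",tip-32*a)
g=cv2.createCLAHE(3,(2,2)).apply(cv2.resize(cv2.cvtColor(p[194:238,260:304],cv2.COLOR_RGB2GRAY),(600,600),interpolation=2))
cv2.imwrite("pics/sq.png",g)
```

```text
[[269 268 268 266 267 266 265 265 264 267 266 266 268 269]
 [266 268 267 265 264 263 264 260 263 265 264 265 267 268]
 [267 266 265 263 259 259 259 259 260 257 263 264 265 268]
 [267 265 262 259 258 236 259 258 258 258 258 259 264 266]
 [266 264 258 259 235 235 235   0 234 235 259 258 264 265]
 [266 262 257 258 234 229 227 226 229 232 234 258 258 264]
 [266 263 259 260 233 226 225 226 227 229 236 259 259 264]
 [263 263 258 259 231 228 227 228 227 228 234 258 259 264]
 [265 263 258 260 232 227 227 228 225 231 259 257 258 265]
 [267 263 258 236 234 233 228 228 231 232 259 259 263 265]
 [266 264 263 259 259   0 235 234 235 236 258 259 265 266]
 [268 265 265 263 259 258 259 258 258 258 259 264 266 266]
 [268 269 266 264 263 260 257 259 258 263 265 266 266 267]
 [268 268 268 267 266 265 264 265 265 266 266 267 267 268]]
optical axis vs -a [ 0.14313705 -0.41393599 -0.89898208] [-0.14416565  0.41398735  0.89879405]
tip 227.0307 [625.13371866 121.01772369 157.74155469] seat [629.74701943 107.77012841 128.98014521]
```

View pics/sq.png

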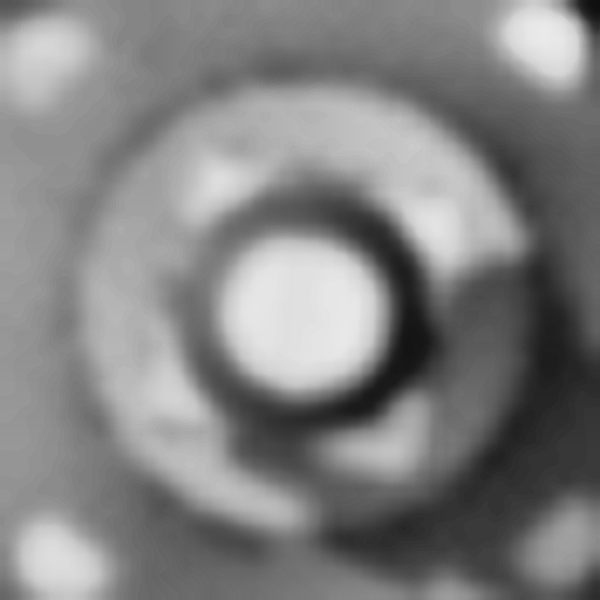

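The square's corners show at (220,185), (435,225), (385,445), (170,395), so a face normal lies at +12° in the w3 image (mod 90). Check reachability of the insert and winding poses.

```bash
cat >> h.py <<'E'
a=np.load("a.npy"); c3=np.load("w3.npz"); M3=np.linalg.inv(c3["view"])
_o,_r=ray(c3,282.1,216.8); tip=_o+_r*227.; seat=tip-32*a
def unit(v): return v/np.linalg.norm(v)
ang=np.radians(12); n0=M3[:3,:3]@[np.cos(ang),np.sin(ang),0]; n0=unit(n0-a*(n0@a))
def cx(deg): # crank x dir at deg about a (ccw +) from n0
    return R.from_rotvec(a*np.radians(deg)).apply(n0)
def rot_tool(tx): # tool z=-a, tool x=tx
    return R.from_matrix(np.c_[tx,np.cross(-a,tx),-a]).as_quat()
def hubpose(deg,s,h): # socket mouth at seat+h*a ; s=+1: tool x=+crank y
    x=cx(deg); return seat+(h+43)*a, rot_tool(s*np.cross(a,x))
lev=unit(np.cross([0,0,1],a))
def sleevepose(deg,s,h=0):
    return seat+60*cx(deg)+(36+6+h)*a, rot_tool(s*lev)
E
python3 - <<'E'
from h import *
print("tip",tip,"seat",seat,"n0",n0)
for yaw in (80.5,-99.5):
    print("grasp",yaw,np.round(kinematics.ik([499.5,269.8,43],down(np.radians(yaw))),2))
for s in (1,-1):
  for k in (0,90,180,270):
    for h in (0,80):
        q=kinematics.ik(*hubpose(k,s,h)); print(s,k,h,None if q is None else np.round(q,2), cx(k).round(2))
for s in (1,-1):
    Q=[kinematics.ik(*sleevepose(dg,s)) for dg in range(0,360,30)]
    print(s,[None if q is None else (round(q[0],1),round(q[3],1),round(q[4],2),round(q[5],2)) for q in Q])
c=np.load("top.npz");C=cloud(c,c["d"]).reshape(-1,3); H=C[(C[:,2]>240)&(C[:,2]<300)&(abs(C[:,0]-700)<90)&(abs(C[:,1]+40)<120)]
print("head",H.min(0),H.max(0), cv2.boxPoints(cv2.minAreaRect(H[:,:2].astype(np.float32))).round())
E
```

```text
tip [625.76810552 121.01402475 157.87841623] seat [630.38140629 107.76642947 129.11700675] n0 [-0.05532523  0.90348962 -0.42502426]
grasp 80.5 [ 0.28  0.37  1.76 -0.    1.01 -1.12]
grasp -99.5 [ 0.28  0.37  1.76 -0.    1.01  2.02]
1 0 0 [ 0.21  0.39  1.52 -0.48  1.21 -2.85] [-0.06  0.9  -0.43]
1 0 80 [ 0.27  0.33  1.45 -0.46  1.35 -2.86] [-0.06  0.9  -0.43]
1 90 0 [ 0.21  0.39  1.52 -0.48  1.21  1.87] [-0.99 -0.11 -0.11]
1 90 80 [ 0.27  0.33  1.45 -0.46  1.35  1.85] [-0.99 -0.11 -0.11]
1 180 0 [ 0.21  0.39  1.52 -0.48  1.21  0.29] [ 0.06 -0.9   0.43]
1 180 80 [ 0.27  0.33  1.45 -0.46  1.35  0.28] [ 0.06 -0.9   0.43]
1 270 0 [ 0.21  0.39  1.52 -0.48  1.21 -1.28] [0.99 0.11 0.11]
1 270 80 [ 0.27  0.33  1.45 -0.46  1.35 -1.29] [0.99 0.11 0.11]
-1 0 0 [ 0.21  0.39  1.52 -0.48  1.21  0.29] [-0.06  0.9  -0.43]
-1 0 80 [ 0.27  0.33  1.45 -0.46  1.35  0.28] [-0.06  0.9  -0.43]
-1 90 0 [ 0.21  0.39  1.52 -0.48  1.21 -1.28] [-0.99 -0.11 -0.11]
-1 90 80 [ 0.27  0.33  1.45 -0.46  1.35 -1.29] [-0.99 -0.11 -0.11]
-1 180 0 [ 0.21  0.39  1.52 -0.48  1.21 -2.85] [ 0.06 -0.9   0.43]
-1 180 80 [ 0.27  
[... 651 characters left out ...]
np.float64(1.17), np.float64(0.03)), (np.float64(0.1), np.float64(-0.5), np.float64(1.18), np.float64(-0.02)), (np.float64(0.1), np.float64(-0.5), np.float64(1.2), np.float64(-0.05)), (np.float64(0.1), np.float64(-0.5), np.float64(1.22), np.float64(-0.05)), (np.float64(0.2), np.float64(-0.5), np.float64(1.25), np.float64(-0.03)), (np.float64(0.2), np.float64(-0.5), np.float64(1.26), np.float64(0.01)), (np.float64(0.2), np.float64(-0.5), np.float64(1.26), np.float64(0.06)), (np.float64(0.3), np.float64(-0.5), np.float64(1.24), np.float64(0.1))]
head [ 638.37225448 -122.87056487  241.06155896] [729.8825021   11.13038955 284.71056176] [[ 635.   -5.]
 [ 678. -128.]
 [ 735. -108.]
 [ 692.   15.]]
```

Run:
```python
from h import *
np.set_printoptions(precision=2,suppress=True)
q=down(np.radians(80.5))
manip.goto([499.5,269.8,150],q); manip.line_to([499.5,269.8,43],120)
print(sensors.get_eef_pos(),sensors.get_contact_force())
manip.grasp(60); print("w",sensors.get_gripper_width(),sensors.get_contact_force(),sensors.get_eef_pos())
manip.line_to([499.5,269.8,200],150); print("held",sensors.get_gripper_width(),sensors.get_contact_force())
snap("wrist","w4")
t,qq=hubpose(270,1,90); manip.goto(t,qq)
t,qq=hubpose(270,1,40); manip.line_to(t,60,qq); print(sensors.get_eef_pos()-t,sensors.get_contact_force(),sensors.get_time())
c,p,d=snap("wrist","w5")
x=np.hstack([np.load("w4.npz")["p"][90:390,130:430],p[90:390,130:430]]); cv2.imwrite("pics/w45.png",cv2.resize(x,None,fx=1.33,fy=1.33)[:,:,::-1])
```

```text
[500.32 270.01  43.85] [ 0.15 -0.04  0.39]
w 0.3038923568857132 [ 0.29 -0.6  -0.75] [499.49 269.78  42.98]
held 0.2975113582828219 [-0.54  0.44 -1.45]
[0.27 0.12 0.5 ] [ 0.25 -0.21 -1.72] 9.1
```

View pics/w45.png

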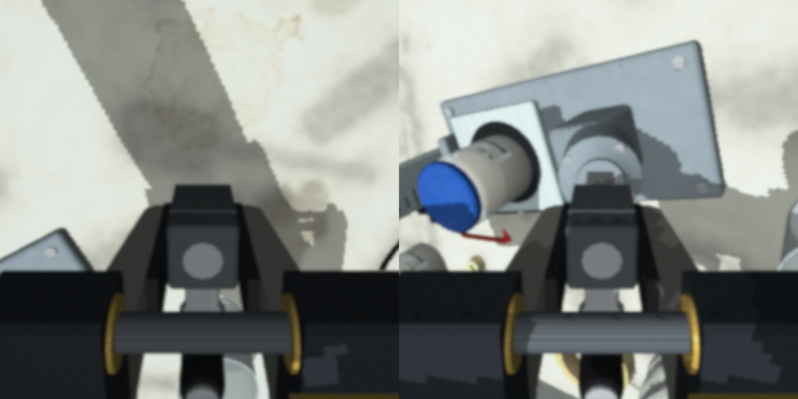

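Crank is held square and the shaft appears right under the hub. Insert stepwise with force checks.

Run:
```python
from h import *
np.set_printoptions(precision=1,suppress=True)
manip.sleep(0.3); f0=sensors.get_contact_force()
yx=unit(np.cross(a,cx(270)))
for h in list(range(34,19,-2)):
    t,q=hubpose(270,1,h); manip.line_to(t,40,q); manip.sleep(.1)
    f=sensors.get_contact_force()-f0; e=sensors.get_eef_pos()-t
    print(h,"F axial %.1f cx %.1f cy %.1f"%(f@a,f@cx(270),f@yx),"lag ax %.2f"%(e@a),"Tz %.2f"%(sensors.get_wrist_torque()@a))
    if f@a>12 or np.linalg.norm(f)>20: break
print(sensors.get_time(),sensors.get_gripper_width())
```

```text
34 F axial -0.1 cx -1.1 cy 0.1 lag ax -0.15 Tz 0.01
32 F axial 0.1 cx -0.4 cy 0.2 lag ax 0.01 Tz 0.02
30 F axial -1.0 cx 0.1 cy 0.4 lag ax -0.04 Tz 0.00
28 F axial 1.0 cx 0.7 cy -0.1 lag ax -0.04 Tz -0.01
26 F axial -0.1 cx 0.5 cy -0.7 lag ax -0.03 Tz 0.06
24 F axial -0.0 cx 0.5 cy 0.1 lag ax -0.04 Tz 0.04
22 F axial 0.4 cx -0.7 cy -0.9 lag ax -0.02 Tz 0.01
20 F axial 0.3 cx 0.1 cy 0.8 lag ax -0.03 Tz 0.05
12.3 0.2976757877139136
```

Run:
```python
from h import *
np.set_printoptions(precision=1,suppress=True)
f0=np.array([.25,-.21,-1.72])
yx=unit(np.cross(a,cx(270)))
for h in [16,12,8,5,3,2,1,0,-.7,-1.4,-2,-2.6,-3.2]:
    t,q=hubpose(270,1,h); manip.line_to(t,40,q); manip.sleep(.08)
    f=sensors.get_contact_force()-f0; e=sensors.get_eef_pos()-t
    print(h,"F axial %.1f cx %.1f cy %.1f"%(f@a,f@cx(270),f@yx),"lag ax %.2f"%(e@a),"Tz %.2f"%(sensors.get_wrist_torque()@a))
    if f@a>8 or np.linalg.norm(f)>15: break
print(sensors.get_time(),sensors.get_gripper_width())
```

```text
16 F axial 0.2 cx 0.7 cy 0.5 lag ax -0.16 Tz 0.01
12 F axial 0.3 cx -0.3 cy 0.7 lag ax -0.10 Tz 0.02
8 F axial 0.6 cx -0.1 cy -0.4 lag ax -0.13 Tz 0.04
5 F axial -0.2 cx -0.9 cy -0.7 lag ax -0.08 Tz 0.00
3 F axial -0.8 cx -0.0 cy 0.7 lag ax -0.02 Tz 0.02
2 F axial 0.2 cx -0.1 cy -0.3 lag ax -0.01 Tz 0.01
1 F axial 0.9 cx -0.6 cy 0.3 lag ax -0.02 Tz 0.00
0 F axial 3.1 cx -0.6 cy -0.2 lag ax 0.33 Tz 0.04
-0.7 F axial 9.2 cx -2.4 cy 0.2 lag ax 1.00 Tz -0.00
15.3 0.2952263678730958
```

Seated on the collar at h≈0.3 with 9 N axial. Release, back off, and read pointer and platform heights from existing depth images.

Run:
```python
from h import *
np.set_printoptions(precision=1,suppress=True)
for f in ("w2","w3","w5"):
    c=np.load(f+".npz"); C=cloud(c,c["d"]); p=c["p"].astype(int)
    red=(p[...,0]>90)&(p[...,0]>2.2*p[...,1])&(p[...,0]>2.2*p[...,2])
    P=C[red]; P=P[(P[:,2]>60)&(P[:,2]<130)&(P[:,1]>-120)&(P[:,1]<60)]
    print(f,"red",len(P),np.percentile(P,[5,25,50,75,95],axis=0) if len(P) else "")
    br=C[(C[...,2]>52)&(C[...,2]<72)&(abs(C[...,0]-660)<60)&(abs(C[...,1]+20)<60)&(p.min(-1)>150)]
    print("plat",len(br),np.percentile(br,[5,50,95],axis=0) if len(br) else "")
manip.gripper_open(); 
t,q=hubpose(270,1,75); manip.line_to(t,150,q)
print(sensors.get_contact_force(),sensors.get_time())
# candidate view poses: look at approx stage mark from +y/+x side
C=np.array([[1,0,0],[0,.962,.274],[0,-.274,.962]])
tgt=np.array([715,-10,90.])
for az in (60,80,100,120):
  for el in (15,25,35,45):
    v=np.array([np.cos(np.radians(az))*np.cos(np.radians(el)),np.sin(np.radians(az))*np.cos(np.radians(el)),np.sin(np.radians(el))])
    for flip in (1,-1):
        x=flip*unit(np.cross(-v,[0,0,1])); Rt=np.c_[x,np.cross(-v,x),-v]@C.T
        t=tgt+250*v-Rt@np.array([.4,-78.7,-144.7]); k=kinematics.ik(t,R.from_matrix(Rt).as_quat())
        if k is not None: print(az,el,flip,t,np.array(k))
```

```text
w2 red 55 [[731.9 -43.4  86. ]
 [736.  -31.8  87. ]
 [740.  -16.1  87.5]
 [743.4  -2.6  88. ]
 [745.7   0.3  88.8]]
plat 1114 [[618.2 -73.6  58. ]
 [635.3 -19.4  60. ]
 [655.5  17.2  61.4]]
w3 red 5 [[730.6 -74.2  87. ]
 [730.8 -74.1  87. ]
 [734.5 -69.4  87.7]
 [735.7 -65.7  88.2]
 [737.4 -64.2  88.7]]
plat 1484 [[620.1 -68.   58.7]
 [644.1  10.   59.9]
 [702.9  33.9  60.9]]
w5 red 34 [[729.8 -30.7  86. ]
 [732.9  -6.   86.6]
 [735.   -1.5  87.2]
 [737.4  -0.3  88.1]
 [742.7   1.6  88.3]]
plat 1781 [[619.1 -70.4  58.2]
 [643.2   5.5  59.8]
 [699.2  32.7  60.8]]
[ 0.3 -0.4 -0.3] 16.9917
60 25 -1 [747.5  47.  160.4] [ 0.1  1.3  0.3 -0.7  2.   0.5]
60 35 -1 [740.9  35.6 170.7] [ 0.1  1.1  0.6 -0.6  1.9  0.5]
60 45 -1 [733.5  22.8 178.6] [ 0.   0.9  0.8 -0.4  1.7  0.5]
80 15 -1 [728.   65.8 147.9] [ 0.2  1.1  0.8 -0.9  1.8  0.5]
80 25 1 [732.1  84.6  95. ] [ 0.3  1.4  0.5 -1.2  2.  -2.7]
80 25 -1 [726.   54.7 160.4] [ 0.2  0.9  0.9 -0.8  1.7  0.4]
80 35 1 [731.7  82.3 111.6] [ 0.3  1.3  0.6 -1.1  1.9 -2.7]
80 35 -1 [723.7  41.7 170.7] [ 0.1  0.8  1.  -0.6  1.6  0.4]
80 45 1 [730.8  77.2 127.6] [ 0.3  1.1  0.7 -0.9  1.8 -2.7]
80 45 -1 [721.1  27.1 178.6] [ 0.1  0.7  1.  -0.5  1.5  0.3]
100 15 -1 [701.3  65.6 147.9] [ 0.3  0.8  1.2 -1.   1.4  0.4]
100 25 -1 [703.2  54.6 160.4] [ 0.2  0.7  1.3 -0.9  1.4  0.3]
100 35 1 [699.1  82.4 111.6] [ 0.3  1.   1.2 -1.2  1.5 -2.6]
100 35 -1 [705.5  41.5 170.7] [ 0.2  0.6  1.3 -0.7  1.3  0.2]
100 45 1 [700.   77.3 127.6] [ 0.3  0.8  1.2 -1.1  1.4 -2.7]
100 45 -1 [708.1  27.  178.6] [ 0.1  0.6  1.3 -0.5  1.3  0. ]
120 15 -1 [676.2  56.4 147.9] [ 0.3  0.5  1.6 -1.2  1.1  0.4]
120 25 -1 [681.8  46.6 160.4] [ 0.2  0.5  1.6 -1.   1.   0.2]
120 35 -1 [688.4  35.2 170.7] [ 0.1  0.4  1.6 -0.8  1.  -0. ]
120 45 1 [671.   66.9 127.6] [ 0.3  0.6  1.6 -1.3  1.1 -2.6]
120 45 -1 [695.9  22.4 178.6] [ 0.   0.4  1.5 -0.5  1.1 -0.3]
```

Pointer z≈87.3, platform top ≈60 in all three views: about 27 mm, 1.7 turns. Grip the sleeve across the arm, turn the hand level, wind a first quarter turn and check forces.

```bash
cat >> h.py <<'E'
def wind(d0,d1,step=15,v=110,h=2,limit=30,hold=None):
    q=rot_tool(-lev); n=max(1,int(np.ceil(abs(d1-d0)/step))); F=[]
    for dg in np.linspace(d0,d1,n+1)[1:]:
        t,_=sleevepose(dg,-1,h); manip.line_to(t,v,q)
        f=sensors.get_contact_force(); tan=np.cross(a,cx(dg)); F.append((f@a,f@cx(dg),f@tan))
        if np.linalg.norm(f)>limit: print("STOP",dg,F[-1]); break
    F=np.array(F); print("wound to",dg,"F ax/rad/tan mean",F.mean(0).round(1),"max",abs(F).max(0).round(1),"t",sensors.get_time()); return dg
E
python3 - <<'E'
from h import *
np.set_printoptions(precision=2,suppress=True)
q=rot_tool(np.cross(a,cx(270)))
t=sleevepose(270,-1,75)[0]; manip.line_to(t,150,q)
t=sleevepose(270,-1,2)[0]; manip.line_to(t,120,q); print(sensors.get_contact_force())
manip.grasp(25); print("w",sensors.get_gripper_width(),sensors.get_contact_force())
manip.line_to(t,60,rot_tool(-lev)); print(sensors.get_contact_force(),sensors.get_joint_pos(),sensors.get_time())
wind(270,180)
E
```

```text
[0.06 0.25 0.27]
w 0.21062206998122585 [ 0.24 -0.29  0.42]
[-0.14  2.42  5.79] [ 0.21  0.52  1.32 -0.47  1.26  0.01] 20.8667
wound to 180.0 F ax/rad/tan mean [ 4.5 -1.6  2.6] max [6.6 3.6 3.4] t 22.6167
```

Run:
```python
from h import *
d=wind(180,-290,step=18,v=130)
c,p,dd=snap("top","t2"); P=cloud(c,dd)
print(sensors.get_gripper_width())
```

```text
wound to -290.0 F ax/rad/tan mean [9.3 2.  1.2] max [14.1 11.   2.7] t 30.4917
0.21392688062347906
```

```bash
cat >> h.py <<'E'
def release(dg,h=2):
    q0=rot_tool(-lev); t=sleevepose(dg,-1,h)[0]
    tx=np.cross(a,cx(dg)); tx=tx*np.sign(tx@-lev); q=rot_tool(tx)
    manip.line_to(t,60,q); print("pre-release F",sensors.get_contact_force().round(1)); manip.gripper_open()
    manip.line_to(t+65*a,150,q); return q
def look(f,az=75,el=35,D=300,tgt=np.array([730,-5,85.])):
    C=np.array([[1,0,0],[0,.962,.274],[0,-.274,.962]]); az,el=np.radians([az,el])
    v=np.array([np.cos(az)*np.cos(el),np.sin(az)*np.cos(el),np.sin(el)])
    x=-unit(np.cross(-v,[0,0,1])); Rt=np.c_[x,np.cross(-v,x),-v]@C.T
    t=tgt+D*v-Rt@np.array([.4,-78.7,-144.7]); manip.goto(t,R.from_matrix(Rt).as_quat()); manip.sleep(.2)
    return snap("wrist",f)
E
python3 - <<'E'
from h import *
release(-290)
p0=sensors.get_eef_pos(); manip.line_to(p0+np.array([40,20,60]),200)
c,p,d=look("w6"); print(sensors.get_time(),sensors.get_contact_force())
uv=c["mtx"]@(c["view"]@np.array([737,1,87,1.]))[:3]; u,v=(uv[:2]/uv[2]).astype(int); print(u,v)
x=cv2.rotate(p,cv2.ROTATE_180); cv2.imwrite("pics/w6r.png",cv2.resize(x[60:360,80:480],(800,600),interpolation=3)[:,:,::-1])
E
```

```text
pre-release F [-11.1   3.1  12.6]
35.3583 [ 0.21820219 -0.2066274  -0.20757358]
289 207
```

View pics/w6r.png

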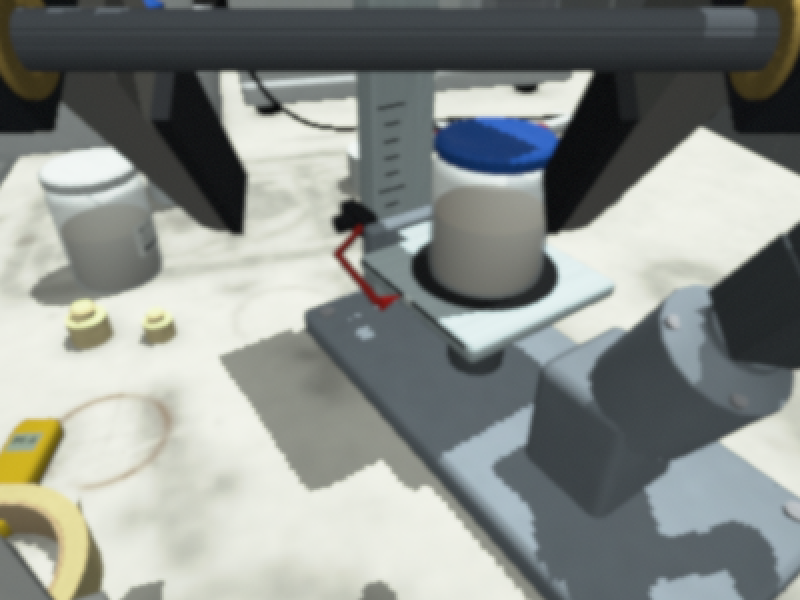

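View w6: pointer tip at view (398,298) beside the platform's edge midpoint; platform has risen near it; jar upright. Measure.

```bash
cat >> h.py <<'E'
def heights(f):
    c=np.load(f+".npz"); C=cloud(c,c["d"]); p=c["p"].astype(int)
    red=(p[...,0]>70)&(p[...,0]>2*p[...,1])&(p[...,0]>2*p[...,2])&(C[...,2]>60)&(C[...,2]<130)&(abs(C[...,0]-725)<60)&(abs(C[...,1]+30)<60)
    v,u=np.nonzero(red); i=np.argsort(u)[:14] # smallest u = tip side
    print("red n",len(u),"tip px",[(int(u[k]),int(v[k])) for k in i[:8]]); print("tip side pts",C[v[i],u[i]].round(1).tolist()[:10])
    print("all red z pct",np.percentile(C[red][:,2],[5,25,50,75,95]).round(1))
    m=(C[...,2]>65)&(C[...,2]<105)&(abs(C[...,0]-675)<45)&(abs(C[...,1]+25)<70)&(p.min(-1)>110)
    zs=C[m][:,2]; hist,e=np.histogram(zs,bins=np.arange(65,105,.5)); k=e[hist.argmax()]; s=C[m][abs(zs-k)<3]
    A=np.c_[s[:,:2]-[712,-8],np.ones(len(s))]; sol=np.linalg.lstsq(A,s[:,2],rcond=None)[0]
    print("plat n",len(s),"mode",k,"median",np.median(s[:,2]),"plane at mark",sol,"std",(s[:,2]-A@sol).std())
E
python3 - <<'E'
from h import *
heights("w6")
c=np.load("w6.npz"); C=cloud(c,c["d"])
print(C[204:216,274:290,2].round(0).astype(int)); print(c["p"][204:216,274:290,0]-c["p"][204:216,274:290,1].astype(int))
E
```

```text
red n 140 tip px [(281, 211), (282, 210), (282, 211), (283, 209), (283, 210), (283, 211), (284, 210), (284, 209)]
tip side pts [[727.7, -2.5, 86.6], [729.0, -1.6, 86.2], [728.5, -3.3, 86.2], [729.9, -1.9, 84.9], [730.0, -1.8, 86.2], [729.9, -2.2, 87.2], [731.2, -0.8, 87.1], [731.5, -0.0, 86.5], [730.9, -2.2, 87.3], [732.9, 1.5, 86.6]]
all red z pct [86.  87.2 87.9 88.2 88.7]
plat n 1708 mode 84.5 median 84.48690018469954 plane at mark [-5.01398142e-04 -5.66777439e-03  8.44331301e+01] std 0.8050302790313497
[[ 78  76  19  20  20  20  20  19  20  19  20  20  19  20  21  83]
 [ 80  78  75  21  20  19  20  20  20  19  20  20  20  20  85  83]
 [ 81  79  78  76  20  20  20  19  21  18  19  19  84  86  86  85]
 [259  82  79  78  77  20  19  21  20  20  20  84  86  87  87  86]
 [ 83  83  82  81  79  77  20  20  20  20  85  87  87  88  88  88]
 [ 84  84  83  82  80  79  78  20  20  85  87  87  88  88  89  88]
 [ 85  85  84  84  82  79  79  78  86  86  87  87  88  89  88  89]
 [ 83  84  85  85  84  82  85  87  86  87  87  87  88  89  89  89]
 [ 85  83  84  85  84  84  81  86  79  79  77  28  2
[... 321 characters left out ...]
  -8  -6   1  16  37  50  45]
 [ -8  -8  -9  -9  -8  -9  -8  -9  -7  -5   3  19  42  66  77  65]
 [ -7  -7  -8  -9  -9  -9  -9  -7  -3   6  23  47  74  89  89  80]
 [ -7  -8  -8  -8  -9  -9  -6  -1  10  30  57  81  99 105  99  89]
 [ -9  -8  -8  -8  -8  -5   3  16  36  62  90 107 113 112 106  95]
 [-11 -10  -9  -7  -6   1  21  45  67  88 105 108 109 105  98  87]
 [-13 -12 -10  -9  -5  10  37  61  74  80  80  77  76  72  64  56]
 [-13 -13 -11  -9  -4  10  29  40  39  36  34  31  28  25  20  15]
 [-13 -13 -13 -11  -8  -2   7   9   6   2   1   0  -1  -2  -4  -6]
 [-14 -13 -14 -12 -11  -8  -6  -4  -5  -8  -8  -8  -9 -10  -9 -10]
 [-14 -13 -13 -13 -13 -11 -10  -8  -7  -8  -8  -9 -10  -9 -10  -9]]
```

Tip axis z≈86.7, platform 84.45 (60.0 + 24.45; consistent with 560° less play). Need ≈+2.25 mm ≈ 50° more. Locate the sleeve first, in case the crank slid within its play.

```bash
cat >> h.py <<'E'
def find_sleeve(f,lo,hi=62):
    c=np.load(f+".npz"); C=cloud(c,c["d"]).reshape(-1,3)-seat
    z=C@a; r=C-z[:,None]*a; rr=np.linalg.norm(r,axis=1); e1=n0; e2=np.cross(a,n0)
    m=(z>lo)&(z<hi)&(rr>44)&(rr<76)
    th=np.degrees(np.arctan2(r[m]@e2,r[m]@e1)); rc=r[m].mean(0)
    print("sleeve n",m.sum(),"deg median",np.median(th) if m.sum() else None,"pct",np.percentile(th,[5,95]).round() if m.sum() else "","centre",np.degrees(np.arctan2(rc@e2,rc@e1)),np.linalg.norm(rc))
    m=(z>45)&(z<56)&(rr<25); print("hub top axial",np.percentile(z[m],[10,50,90]).round(1) if m.sum() else None)
E
python3 - <<'E'
from h import *
t,_=sleevepose(60,-1,70); tx=np.cross(a,cx(60)); tx*=np.sign(tx@-lev); q=rot_tool(tx)
p=sensors.get_eef_pos(); manip.line_to([p[0]-20,p[1]+40,290],200)
manip.goto(t+40*a,q); manip.sleep(.1); snap("wrist","w7"); print(sensors.get_time()); find_sleeve("w7",48)
c=np.load("w7.npz"); cv2.imwrite("pics/w7.png",c["p"][:,:,::-1])
E
```

```text
37.1583
sleeve n 405 deg median 71.73745589145997 pct [65. 79.] centre 71.73339173962847 62.55496062304419
hub top axial [48.9 50.7 52.2]
```

View pics/w7.png

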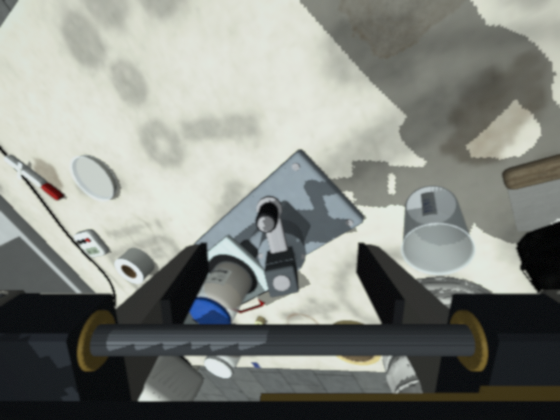

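w7: crank on shaft, sleeve at (267,213) = 71.7°, hub top at 50.7 along the axis (fully seated). Regrip and wind the last 50°.

Run:
```python
from h import *
tx=np.cross(a,cx(70)); tx*=np.sign(tx@-lev); q=rot_tool(tx)
t=sleevepose(70,-1,2)[0]; manip.line_to(t+70*a,150,q); manip.line_to(t,120,q); manip.grasp(25)
print("w",sensors.get_gripper_width()); manip.line_to(t,60,rot_tool(-lev))
wind(-290,-340,step=12.5,v=60); manip.sleep(.2)
release(-340); p0=sensors.get_eef_pos(); manip.line_to(p0+np.array([40,20,60]),200)
c,p,d=look("w8",el=35); print(sensors.get_time()); heights("w8")
c,p,d=look("w9",el=26,az=72); print(sensors.get_time()); heights("w9")
x=cv2.rotate(p,cv2.ROTATE_180); cv2.imwrite("pics/w9r.png",cv2.resize(x[120:320,160:420],(780,600),interpolation=3)[:,:,::-1])
```

```text
w 0.21316015905000246
wound to -340.0 F ax/rad/tan mean [ 0.4 -3.8  1.9] max [0.7 4.4 2.6] t 41.9917
pre-release F [-1.4 -3.7  1.2]
45.7333
red n 135 tip px [(282, 210), (282, 211), (283, 210), (283, 209), (283, 211), (284, 210), (284, 208), (284, 209)]
tip side pts [[728.6, -2.7, 85.7], [728.7, -2.5, 87.1], [729.8, -2.0, 86.4], [730.0, -1.5, 85.5], [729.8, -2.4, 87.4], [731.3, -0.3, 87.9], [731.5, 0.2, 85.8], [731.4, 0.1, 87.0], [730.9, -2.1, 87.7], [732.4, -0.0, 87.0]]
all red z pct [85.8 87.1 87.7 88.2 88.7]
plat n 1714 mode 86.5 median 86.76408272271638 plane at mark [ 5.75826406e-04 -5.63292171e-03  8.67104902e+01] std 0.8336308846268062
46.35
red n 142 tip px [(281, 208), (281, 209), (282, 208), (282, 207), (282, 209), (283, 209), (283, 208), (283, 207)]
tip side pts [[729.4, -1.3, 86.1], [728.9, -2.7, 86.5], [730.1, -2.1, 85.8], [730.5, -1.1, 85.3], [730.4, -1.4, 87.3], [731.5, -1.0, 87.7], [731.9, 0.1, 87.2], [732.0, 0.4, 86.2], [733.1, 0.5, 88.7], [732.9, 0.1, 85.1]]
all red z pct [85.3 87.  87.6 88.1 88.7]
plat n 1393 mode 86.5 median 86.81816732271187 plane at mark [ 1.23775478e-03 -7.31358567e-03  8.67626839e+01] std 0.8448590236055472
```

View pics/w9r.png

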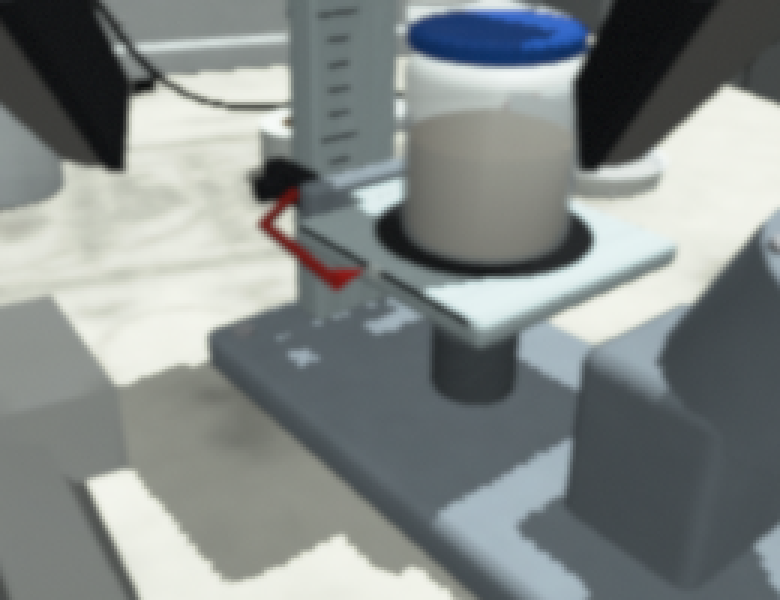

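w9: tip at (365,268) meets the black edge line of the platform top; platform 86.75 vs tip ≈86.7. Jar upright. Final check of the hub seating, then hand in from a clear pose.

Run:
```python
from h import *
p=sensors.get_eef_pos(); manip.line_to([p[0]-20,p[1]+40,290],200)
t,_=sleevepose(20,-1,130); manip.goto(t,rot_tool(-lev)); manip.sleep(.2); snap("wrist","w10"); find_sleeve("w10",48)
print(sensors.get_contact_force().round(1),sensors.get_time())
job.sign_off()
```

```text
sleeve n 354 deg median 21.055195919565985 pct [14. 28.] centre 21.090478062005417 62.3572297822207
hub top axial [49.3 50.8 52.2]
[-0.2  0.6 -0.9] 48.4417
the job is handed in; nothing more can be done
```

The crank is fully on the shaft and the platform top is level with the pointer tip to within what I could measure. I handed the job in at about 48.5 s.

- **Crank:** I gripped it by the hub and slid it onto the square until it met the collar, with 9 N of axial force. I then wound it clockwise by the sleeve, 560° and then 50° more after a look. The last check put the hub top 50.8 mm along the shaft (50 is fully seated) and the sleeve at 21°, where it was left.
- **Height:** The platform top read 86.7–86.8 mm in two views. The pointer tip read about 86.7 mm, but it is a thin cone, so that figure is only good to about 0.5 mm. The last close picture shows the tip meeting the black edge line.
- **Rest of the scene:** The jar stood upright in that same picture. I did not touch the pointer or the other things on the table, and the gripper was clear with no contact force when I handed in. I did not re-measure the positions of the other things at the end.

No check failed. The highest sideways or axial force I logged while winding was about 14 N.

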